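# Slide the jar carrier over the lip into its bay

## Robot

A 6-joint arm with a two-finger parallel gripper is mounted at the origin on the work surface; the furniture and walls round the work are solid. World frame = base frame: x ahead of the robot, y to its left, z up, the work surface at z = 0. Lengths are in m, angles in degrees, forces in N, time in s.
With the tool pointing down it reaches from about 0.35 to 0.8 m from the base axis. Payload 7.3 kg.
Tool frame: the origin (TCP) lies at the very end of the fingers, on their centre line; the grasp point (between the pads) lies 19 mm behind it; z points along the fingers, y is the line along which they close (so a half turn about z gives the same grasp; the last joint's range is limited). The gripper opens to 85 mm and grips with 20 to 120 N. Pads are 22 mm wide; open, the fingers measure 114 mm over their backs; the gripper's body (76 mm by 85 mm) begins 54 mm behind the grasp point. The pads swing forward as they close: fully open they stand 13 mm farther back than shut.
Start: joints at [-76.089, 19.595, 87.324, -0, 73.075, -8.365], TCP at [0.199, -0.486, 0.231] pointing down, gripper open.
Joint ranges: [-145.02, 145.02], [-44.19, 115.74], [2.07, 154.8], [-57.11, 237.11], [16.16, 152.29], [-177.93, 177.93]. Speed limits (degrees/s): [147.25, 147.25, 180, 180, 180, 180].

## Interface

Orientations are given as [roll, pitch, yaw] about the fixed x, y, z axes, in that order (R = Rz(yaw) Ry(pitch) Rx(roll)).
In Python, from station import manip gives the robot as it stands.
- The arm moves only by the tool step_arm, never from a script. Its argument "rows" is one flat list of numbers, 4 for each row, row after row: the shift along the tool's x, y, z in units of 0.15 m (1.0 is 0.15 m), then the turn about the tool's z in units of 45 degrees (1.0 is 45 degrees). In form: [x, y, z, twist, x, y, z, twist, ...]. A call has 1 to 8 rows; each row is the pose to reach, as a shift and turn from the pose commanded when the call began, along the tool's axes at that moment; what a row does not reach only later rows make up. A row lasts 1/8 s, in which the tool goes at most 62.5 mm and 10.7 degrees, less where a joint would pass 70% of its speed; a pose out of reach is approached as far as the arm can. A call with a number of a shift or a turn outside -1 to 1 is refused whole. A call with a gripper value outside its range is refused whole. "fingers" is the opening, from -1 (shut) to 1 (fully open), set as the call begins (left out, the last holds). The fingers move at their own pace and stop on an object; "grip_force" is the grip in N (left out, the last holds). Time passes only in rows, so rows that repeat a pose let the fingers close. It gives the time, the measured TCP pose, the force, the opening and the grip force at its end, in the units of the state.
- manip.sense(): the state, without advancing time (a new reading comes with each control period).
- manip.capture(name): name is "scene" or "top" or "wrist"; returns a dict with "img" (384x512x3 uint8, red, green, blue), "camera_matrix" (3x3 intrinsics, pixels), "origin" and "attitude" of the camera in the world. Camera axes: x right, y down, z forward; pixel columns grow to the right and rows downward; lengths in m; the calibration is good to about 2 mm. A picture is of the moment at which its call begins. There is no depth.
- manip.finish_job(): hands the job in; it is judged then, once.
Trained networks look in the newest picture that a camera, given by its name, has taken for a name from the list of things; names that differ only in an ending like _2 or _b are one class to them, and where a whole thing is asked for, a point or a joint stands for the part that bears it (a point fixed in the world has none). Each returns a list of dicts, best first, with "conf" (0 to 1); they miss things now and then, are a little off and sometimes report something else, mostly with a low value. They report only what shows in the picture. A call takes as long as a camera call. They do not tell look-alikes from the thing itself.
- manip.recognise(camera, label): "point" ([x, y, z] in m, in the coordinates of the camera as it stood for that picture, good to about 4 mm: the middle of the surface that is visible of it).
- manip.tip_of(camera, label): "point" ([x, y, z] in m, in the coordinates of the camera as it stood for that picture, good to about 4 mm: a listed point, or the origin of a listed thing).
The state is a dict: "clock": time; "joints": joint angles; "dq": joint speeds; "joint_torque": joint torques, N m; "tool_pos": TCP position; "tool_rot": TCP orientation; "ft_force": force on the tool from outside, world axes, zero at the start; "ft_torque": the same for the moment, N m; "gripper_width": opening from 0.0 (shut) to 1.0 (fully open); "grip_force": force on a finger pad.
Only numpy, scipy, OpenCV 4.12 (cv2) and the standard library are available. Lean on these libraries where they do the work, as an engineer would, in place of code of your own. Each camera call takes 0.05 s, during which the arm holds its last target. There are 200 camera calls.

## Task

Put the wooden jar carrier away in its bay: lift only its leading edge by the grab bar until it clears the bay's raised lip, tail still dragging on the table (never carry the carrier bodily), then slide it on over the lip until its tail drops down behind it. Press it gently onward until the sprung pad of the end stop is pushed about half way in, never near the end of its travel, then let go. Do not ram the lip, keep the jars standing in the carrier, and leave everything else where it is.

Things in the scene. Friction and masses are not known exactly. Their poses are not given: they have to be found in the camera images.
- carrier: open wooden carrier, 190 long (x) x 90 wide (y), holding two jars; 0.45 to 0.85 kg in all. Origin under its centre; +x is the leading end. Tail board (at -x) 70 mm tall, 7 thick; leading board 45, sides 40 tall; floor 6 thick. A round grab bar, 12 thick, along y at the leading end, 76 mm free between two cheeks that rise to 81 mm
- bar (a point): middle of the grab bar, at [79, 0, 70] mm in the carrier; at least 50 mm free behind it and nothing ahead of it
- nose (a point): middle of the carrier's leading bottom edge, [95, 0, 0] mm in the carrier
- tail (a point): middle of the carrier's rear bottom edge, [-95, 0, 0] mm in the carrier
- jar_back: glass seed jar 52 mm across, 69 tall, in the carrier's rear pocket; origin under its centre, z up
- jar_front: the same kind of jar in the carrier's middle pocket; origin under its centre, z up
- bay: wooden bay fixed to the table. Origin on the table top at the lip's inner face, mid-width; +x is the way in (away from the carrier's start). The lip spans x -12 to 0 mm, top 16 mm above the table; bay floor 4 mm above the table. Side rails 30 mm tall, 100 mm apart inside, with a flared lead-in from x -58 mm. An end stop 50 mm tall (knob to 62) at the far end
- stop_pad (a joint): push-in of the end stop's sprung pad (60 wide, 20 to 44 mm above the table) along the bay's +x, in m: 0 free, 0.012 fully in; gives from 2.7 N, then 0.9 N per mm (8 N half way); let go, it may push the carrier back a few mm. The free pad's face lies anywhere from x 195 to 207 mm in the bay: the setting is not measured, feel for it
- black_pot: small black nursery pot, 68 mm across, 58 tall, beside the bay; bystander, origin under its centre
- loose_tape: roll of tape lying flat, 104 mm across, 25 tall; bystander, origin under its centre
Not all that is in view belongs to the job. What is meant by the jar_front is not pink, and is the smaller of those in its own colour. What is shaped like the part that bears stop_pad but purple or turquoise is not meant.

How it is judged (in metres and radians):
On the way, in this order (a step that is already met when the one before it is completed fails the run):
1. the leading edge is past the lip's inner face while the tail is still down on the table (x of nose in the frame of bay between 0.005 and 0.14 m and height (world z) of tail below 0.008 m and height (world z) of nose above 0.012 m), for 0.2 s.
2. the carrier, down behind the lip, presses the sprung pad in by 3 to 9 mm (value of joint stop_pad above 0.003 m and height (world z) of tail below 0.008 m and x of tail in the frame of bay above -0.002 m), for 0.2 s.
At the end, for the whole second after the job is handed in: The carrier lies flat on the bay floor (both bottom edges within 4 mm of it, tilt under 0.04 rad), its tail behind the lip's inner face (to 2 mm), at rest, with both jars standing upright in their pockets (x of tail in the frame of bay above -0.002 m and height (world z) of each of tail, nose below 0.008 m and angle between carrier's own z axis and vertical below 0.04 rad and linear speed of carrier below 0.02 m/s and z of each of jar_back, jar_front in the frame of carrier below 0.015 m and angle between each of jar_back, jar_front's own z axis and vertical below 0.15 rad and horizontal distance between jar_back and carrier below 0.09 m and horizontal distance between jar_front and carrier below 0.05 m); the robot touches nothing.
It fails at once if the carrier is carried bodily (both its bottom edges more than 28 mm above the table) (height (world z) of each of tail, nose above 0.028 m).
It fails at once if the carrier is tipped by more than 0.35 rad (angle between carrier's own z axis and vertical above 0.35 rad).
It fails at once if the leading edge is rammed against the lip or lead-in with more than 25 N (contact force between carrier and bay above 25 N and x of nose in the frame of bay below 0 m).
It fails at once if the sprung pad is driven in by more than 9 of its 12 mm (value of joint stop_pad above 0.009 m).
It fails at once if the black pot or the tape roll is moved by more than 20 mm (distance of any of black_pot, loose_tape from where it was at the start of the episode above 0.02 m).
It also fails if it takes over 72 s, if anything falls off the work surface, if the arm or the gripper's body presses on something with over 40 N, if the wrist force passes 120 N, or if a joint passes its speed limit or range.

## Working session

There is one attempt and no reset: what is moved stays moved. The work goes in short steps, Python scripts to look and compute and a tool call to move; the robot and the scene stay as the last step left them, time stands still between calls to the robot, and variables do not carry over. Pictures are saved under pics/ and viewed, at most 10 in all, crops included, and the job is handed in when it is done.

Besides the shell and the picture viewer there is one more tool, called after "Call:" as a command line: name --argument value ..., lists and objects as JSON in quotes. step_arm: Moves the arm, as the interface text tells. Its arguments: {"type":"object","properties":{"rows":{"type":"array","items":{"type":"number"}},"fingers":{"type":"number"},"grip_force":{"type":"number"}},"required":["rows"]}

```bash
ls; mkdir -p pics; cat > h.py <<'E'
from station import manip
import numpy as np, cv2
from scipy.spatial.transform import Rotation as R
def att(c):
    a=np.array(c["attitude"],float)
    return a if a.shape==(3,3) else R.from_euler('xyz',a,degrees=True).as_matrix()
def cap(cam,name=None):
    c=manip.capture(cam)
    if name: cv2.imwrite('pics/'+name,c["img"][:,:,::-1])
    return c
def W(c,p): return att(c)@np.array(p)+np.array(c["origin"])
def pix(c,p):
    q=np.array(c["camera_matrix"])@(att(c).T@(np.array(p)-np.array(c["origin"])));return q[:2]/q[2]
def ray(c,u,v,z):
    d=att(c)@np.linalg.inv(np.array(c["camera_matrix"]))@np.array([u,v,1.]);o=np.array(c["origin"])
    return o+d*(z-o[2])/d[2]
E
python3 - <<'E'
from h import *
s=manip.sense();print(s)
ims=[]
for cam in ("scene","top"):
    c=cap(cam,cam+"0.png");print(cam,c["attitude"],c["origin"],c["camera_matrix"])
    for f,ls in ((manip.tip_of,("carrier","bar","nose","tail","jar_back","jar_front","bay","black_pot","loose_tape")),(manip.recognise,("stop_pad","jar_front","jar_back","carrier","bay"))):
        for l in ls:
            for d in f(cam,l)[:4]:
                w=W(c,d["point"]);print(f.__name__,l,round(d["conf"],2),w.round(3),pix(c,w).round())
E
```

```text
pics
{'clock': 0.0, 'joints': array([-7.60884950e+01,  1.96376114e+01,  8.73780454e+01,  2.91469429e-03,
        7.30732871e+01, -8.36459666e+00]), 'dq': array([ 0.15594086,  0.0768578 ,  0.07489609,  0.04259519, -0.09551068,
       -0.01962651]), 'joint_torque': array([-8.78074970e-04, -4.33683228e+01, -2.46011049e+01, -2.10518456e-04,
        7.81175477e-03,  6.35037942e-07]), 'tool_pos': array([ 0.19895516, -0.48541204,  0.23061034]), 'tool_rot': array([-1.79912408e+02, -1.56962776e-02,  2.22752389e+01]), 'ft_force': array([-0.37197328,  0.75016434,  0.53532111]), 'ft_torque': array([-0.0474215 ,  0.03329068,  0.02230212]), 'grip_force': 0.0, 'gripper_width': 1.002505600244808}
scene [-117.03644591   -0.4721736  -138.78837477] [-0.23269396  0.95620216  0.71448586] [[463.34630733   0.         251.06792498]
 [  0.         463.34630733 196.14862081]
 [  0.           0.           1.        ]]
call carrier 0.91 [ 0.614 -0.121  0.002] [271. 200.]
call bar 0.65 [ 0.604 -0.041  0.072] [258. 190.]
call nose 0.71 [ 0.607 -0.025  0.   ] [254. 212.]
call tail 0.73 [ 0.61  -0.223  0.002] [291.
[... 1607 characters left out ...]
0.117  0.009] [314. 177.]
call bay 0.77 [ 0.562  0.048 -0.001] [262. 194.]
call bay 0.54 [ 0.612 -0.121 -0.003] [315. 179.]
call black_pot 0.71 [0.714 0.149 0.003] [231. 147.]
call loose_tape 0.92 [0.37  0.157 0.001] [227. 254.]
call stop_pad 0.55 [0.533 0.248 0.045] [197. 202.]
call stop_pad 0.48 [ 0.39  -0.071  0.037] [300. 249.]
call stop_pad 0.39 [0.72  0.151 0.013] [231. 144.]
call jar_front 0.57 [ 0.613 -0.12   0.078] [318. 176.]
call jar_front 0.55 [ 0.684 -0.27   0.072] [367. 154.]
call jar_back 0.6 [ 0.606 -0.174  0.074] [336. 179.]
call jar_back 0.37 [ 0.604 -0.095  0.02 ] [308. 181.]
call carrier 0.62 [ 0.602 -0.095  0.019] [308. 182.]
call bay 0.77 [0.547 0.148 0.004] [231. 199.]
```

```bash
python3 - <<'E'
import cv2
a=cv2.imread('pics/top0.png')[90:300,130:410];b=cv2.imread('pics/scene0.png')[130:330,110:390]
cv2.imwrite('pics/top0c.png',cv2.resize(a,None,fx=2.8,fy=2.8,interpolation=2))
cv2.imwrite('pics/scene0c.png',cv2.resize(b,None,fx=2.8,fy=2.8,interpolation=2))
E
```

```text
(no output)
```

View pics/top0c.png

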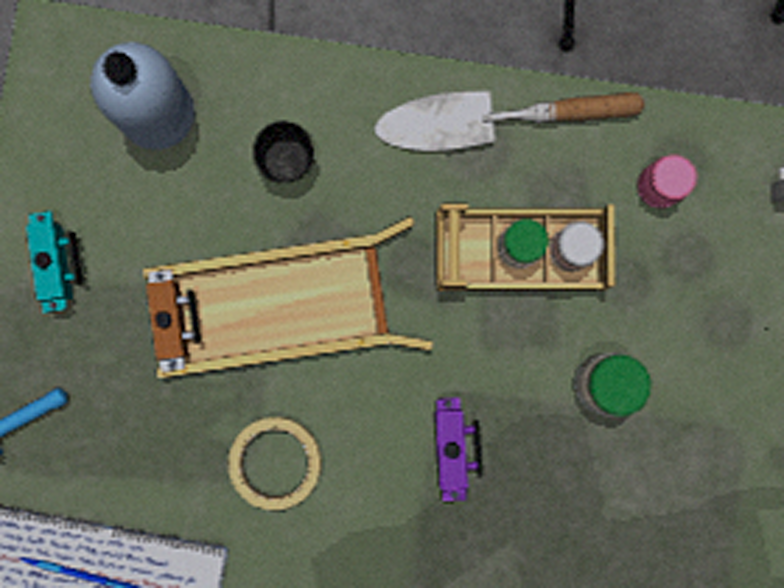

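View pics/scene0c.png

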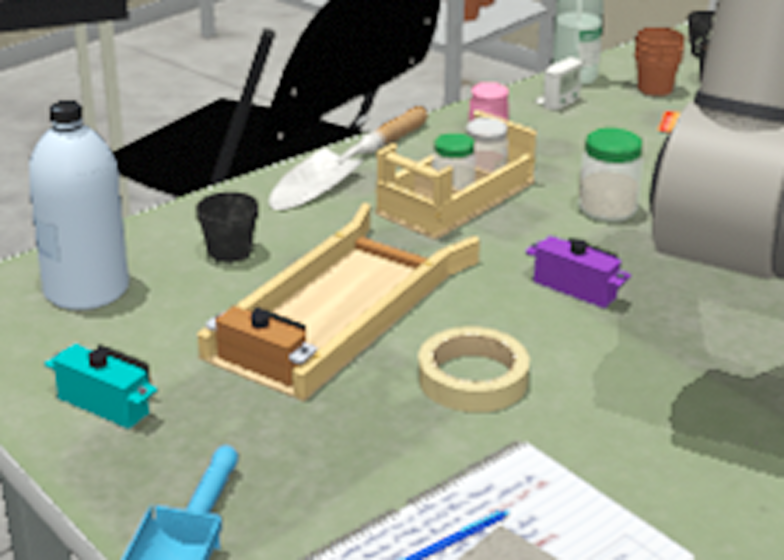

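The candidates for jar_front are green in the carrier (top px 314,177), large green (345,227) and pink (365,155). The smaller green one, standing in the carrier, fits. The end stop is the brown one in the bay (197,202); the turquoise and purple ones are decoys. The crop above already shows this enlarged. I'm moving over the bar for a close look.

Call:
step_arm --rows '[0.35,-0.17,0,0.2,0.7,-0.35,0,0.4,1,-0.5,0,0.5,1,-0.5,0,0.5]' --fingers 0.3

```text
clock: 2.0
tool_pos: [0.3111, -0.3573, 0.2316]
tool_rot: [-180.0, -0.0, 0.0]
ft_force: [-0.3, -0.8, -0.2]
gripper_width: 0.647
grip_force: 0.0
```

Call:
step_arm --rows '[0.25,-0.25,0,0,0.5,-0.5,0,0,0.75,-0.75,0,0,1,-1,0,0]'

```text
clock: 2.5
tool_pos: [0.4609, -0.2102, 0.2314]
tool_rot: [179.9, -0.0, -0.2]
ft_force: [1.1, -0.7, 0.0]
gripper_width: 0.649
grip_force: 0.0
```

Call:
step_arm --rows '[0.25,-0.25,0,0,0.5,-0.5,0,0,0.75,-0.75,0,0,0.93,-1,0,0,0.93,-1,0,0]'

```text
clock: 3.12
tool_pos: [0.6014, -0.0593, 0.2305]
tool_rot: [-180.0, 0.0, -0.0]
ft_force: [0.1, -1.0, 0.5]
gripper_width: 0.652
grip_force: 0.0
```

```bash
python3 - <<'E'
from h import *
s=manip.sense();print(s["clock"],s["tool_pos"],s["tool_rot"],s["joints"].round(1),s["ft_force"])
c=cap("wrist","w1.png");print(c["origin"],c["attitude"],c["camera_matrix"][0])
for l in ("carrier","bar","nose","tail","bay"):
    for d in manip.tip_of("wrist",l)[:2]:
        w=W(c,d["point"]);print(l,round(d["conf"],2),w.round(4),pix(c,w).round())
cv2.imwrite('pics/w1b.png',cv2.resize(c["img"][:,:,::-1],None,fx=1.5,fy=1.5))
E
```

```text
3.125 [ 0.60137795 -0.05933218  0.23048945] [-1.79991316e+02  1.15476770e-02 -4.81474459e-03] [-12.9  28.1  74.1   0.   77.8  77.1] [ 0.05146204 -1.00805039  0.45738799]
[ 0.6679205  -0.05914882  0.37409241] [ 1.64753956e+02  3.09725442e-02 -9.00173480e+01] [274.90608826   0.         257.44340924]
bar 0.58 [ 0.6117 -0.0426  0.072 ] [243. 169.]
nose 0.89 [ 0.6117 -0.0244  0.0046] [232. 159.]
tail 0.78 [ 0.6124 -0.2191  0.0033] [376. 159.]
bay 0.96 [ 0.5606  0.0523 -0.0027] [179. 194.]
```

View pics/w1b.png

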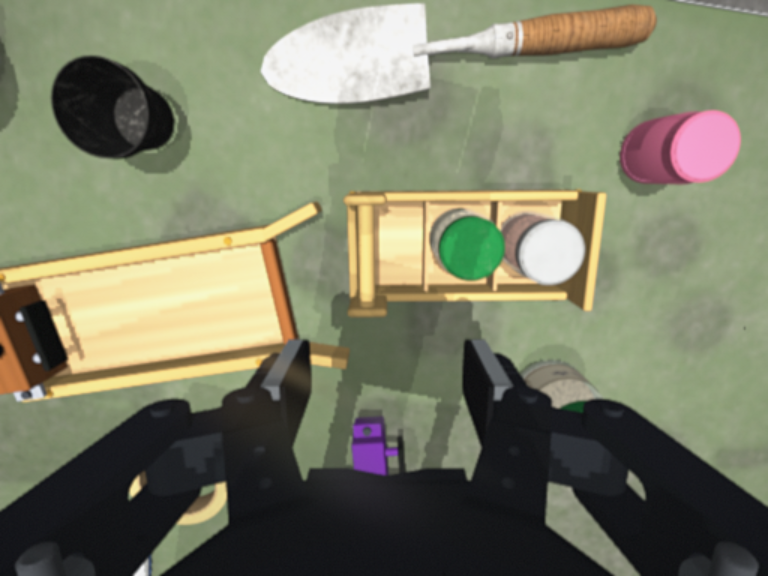

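Wrist view (1.5x): grab bar at (366,250), carrier level along the image x axis; lip at about (280,290), bay tilted about 8°. I'm enlarging this to measure the edges.

```bash
python3 - <<'E'
import cv2
a=cv2.imread('pics/w1.png')[115:275,0:240]
b=cv2.imread('pics/w1.png')[115:225,220:420]
A=cv2.resize(a,None,fx=3,fy=3,interpolation=2)
cv2.imwrite('pics/w1c.png',A)
cv2.imwrite('pics/w1d.png',cv2.resize(b,None,fx=4,fy=4,interpolation=2))
E
```

```text
(no output)
```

View pics/w1c.png

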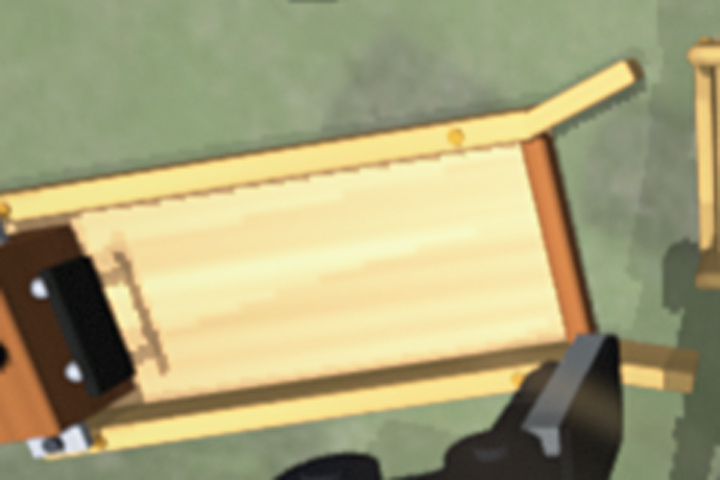

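View pics/w1d.png

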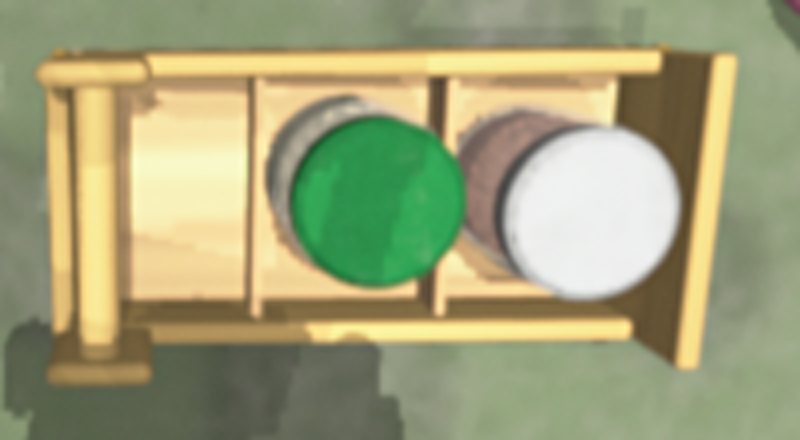

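```bash
cat > m.py <<'E'
from h import *
s=manip.sense()
c=cap("wrist")
def A(u,v,z): return ray(c,u/3,v/3+115,z)[:2]
def D(u,v,z): return ray(c,u/4+220,v/4+115,z)[:2]
def ang(p,q): d=p-q; return np.degrees(np.arctan2(d[1],d[0])).round(2)
uo=A(0,193,.03),A(525,108,.03); ui=A(80,211,.03),A(520,143,.03)
li=A(100,425,.03),A(510,365,.03); lo=A(100,448,.03),A(510,390,.03)
print("rail angles",[ang(*x) for x in(uo,ui,li,lo)])
lin=A(525,142,.016),A(567,338,.016);lout=A(548,136,.016),A(595,332,.016)
print("lip",[ang(x[0],x[1]) for x in (lin,lout)],"inner",lin,"outer",lout)
y=np.radians(98);ex=np.array([np.cos(y),np.sin(y)]);ey=np.array([-ex[1],ex[0]])
for n,x in zip("uo ui li lo lin lout".split(),(uo,ui,li,lo,lin,lout)): print(n,[(round(p@ex,4),round(p@ey,4)) for p in x])
su=D(148,50,.04),D(660,48,.04);sl=D(150,342,.04),D(630,340,.04)
tb=D(736,55,.07),D(698,368,.07)
print("sides",ang(*su),su,ang(*sl),sl);print("tailboard",ang(*tb),tb)
bar=D(96,90,.07),D(100,340,.07);print("bar",bar,ang(*bar))
E
python3 m.py
```

```text
rail angles [np.float64(98.72), np.float64(98.41), np.float64(98.57), np.float64(98.36)]
lip [np.float64(7.29), np.float64(9.14)] inner (array([0.608411  , 0.04658056]), array([0.51588648, 0.03474376])) outer (array([0.61099779, 0.03628552]), array([0.51882267, 0.02144731]))
uo [(np.float64(0.1845), np.float64(-0.6217)), (np.float64(-0.0462), np.float64(-0.6246))]
ui [(np.float64(0.1535), np.float64(-0.6091)), (np.float64(-0.0409), np.float64(-0.6105))]
li [(np.float64(0.1814), np.float64(-0.5099)), (np.float64(-0.0136), np.float64(-0.5118))]
lo [(np.float64(0.1857), np.float64(-0.4984)), (np.float64(-0.0107), np.float64(-0.4997))]
lin [(np.float64(-0.0385), np.float64(-0.609)), (np.float64(-0.0374), np.float64(-0.5157))]
lout [(np.float64(-0.0491), np.float64(-0.6101)), (np.float64(-0.051), np.float64(-0.5168))]
sides 89.88 (array([ 0.65338178, -0.06166649]), array([ 0.65306946, -0.21370178])) 89.91 (array([ 0.56264252, -0.06173358]), array([ 0.56241314, -0.21466227]))
tailboard 0.56 (array([ 0.65226752, -0.22093988]), array([ 0.56302294, -0.22181436]))
bar (array([ 0.64395776, -0.04745655]), array([ 0.57259675, -0.04728171])) -0.14
```

Measured and consistent with the given sizes: carrier width 91 mm and length 190 mm, rail gap 99 mm. The carrier axis is at x 0.608 with yaw 89.9°. The bay origin is about (0.561, 0.043) with yaw 98.5°. The bar is at about (0.608, -0.044). I'm descending to grip it.

Call:
step_arm --rows '[0.04,-0.1,0.3,0,0.04,-0.1,0.6,0,0.04,-0.1,0.85,0,0.04,-0.1,0.95,0,0.04,-0.1,0.95,0]' --fingers 0.0 --grip_force 40

```text
clock: 4.1
tool_pos: [0.6059, -0.0462, 0.0887]
tool_rot: [-180.0, 0.1, -0.3]
ft_force: [1.0, -0.5, 0.8]
gripper_width: 0.497
grip_force: 0.0
```

```bash
python3 - <<'E'
from h import *
s=manip.sense();print(s["clock"],s["tool_pos"],s["tool_rot"],s["ft_force"],s["gripper_width"])
c=cap("wrist","w2.png")
print(c["origin"],c["attitude"])
for l in ("bar","nose","bay"):
    for d in manip.tip_of("wrist",l)[:2]: w=W(c,d["point"]);print(l,round(d["conf"],2),w.round(4),pix(c,w).round())
cv2.imwrite('pics/w2b.png',cv2.resize(c["img"][:,:,::-1],None,fx=1.5,fy=1.5))
E
```

```text
4.1 [ 0.60594211 -0.04616071  0.08865177] [-1.79997116e+02  5.07576373e-02 -2.56762413e-01] [ 0.99409237 -0.5369803   0.76188879] 0.4967414009141482
[ 0.67259293 -0.04623058  0.23218184] [ 1.64713595e+02  2.59715921e-02 -9.02685161e+01]
bar 0.75 [ 0.6122 -0.0415  0.0715] [250. 217.]
nose 0.85 [ 0.6106 -0.0301  0.0018] [239. 190.]
bay 0.57 [ 0.6121 -0.1183  0.007 ] [343. 190.]
bay 0.55 [ 5.584e-01  4.920e-02 -3.000e-04] [155. 245.]
```

View pics/w2b.png

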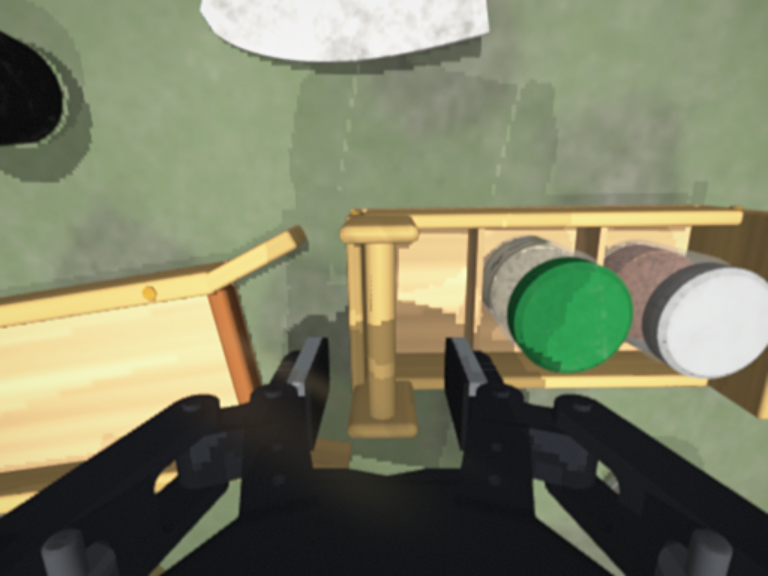

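```bash
python3 - <<'E'
from h import *
c=cap("wrist")
f=lambda u,v,z: ray(c,u/1.5,v/1.5,z).round(4)
print("side up",f(450,212,.04),f(735,209,.04),"low",f(450,387,.04),f(690,382,.04),"bar",f(381,300,.074),"cheek tops",f(380,228,.081),f(383,430,.081))
c=cap("top")
g=lambda u,v,z: ray(c,130+u/2.8,90+v/2.8,z).round(4)
print("top: bar",g(453,247,.074),"tail",g(613,247,.07),"lip inner",g(366,251,.016),g(380,332,.016),"sides",g(530,207,.04),g(530,289,.04))
E
```

```text
side up [ 0.6569 -0.0757  0.04  ] [ 0.6577 -0.2081  0.04  ] low [ 0.5667 -0.0789  0.04  ] [ 0.569  -0.2038  0.04  ] bar [ 0.6246 -0.0437  0.074 ] cheek tops [ 0.6546 -0.0437  0.081 ] [ 0.569  -0.0442  0.081 ]
top: bar [ 0.6069 -0.0408  0.074 ] tail [ 0.6088 -0.2142  0.07  ] lip inner [0.6075 0.0535 0.016 ] [0.5159 0.0369 0.016 ] sides [ 0.6559 -0.1286  0.04  ] [ 0.5644 -0.1286  0.04  ]
```

Call:
step_arm --rows '[0.013,0,0.1,0,0.013,-0.01,0.2,0,0.013,-0.01,0.23,0,0.013,-0.01,0.23,0]'

```text
clock: 4.9
tool_pos: [0.6077, -0.0441, 0.0534]
tool_rot: [-180.0, 0.1, -0.2]
ft_force: [-0.2, -0.1, 1.2]
gripper_width: 0.496
grip_force: 0.0
```

Call:
step_arm --rows '[0.017,-0.01,0,0,0.017,-0.01,0,0,0.017,-0.01,0,0,0.017,-0.01,0,0,0.017,-0.01,0,0,0.017,-0.01,0,0]' --fingers -1 --grip_force 40

```text
clock: 5.65
tool_pos: [0.6114, -0.0428, 0.0549]
tool_rot: [180.0, -0.1, -0.2]
ft_force: [3.0, -0.1, 4.1]
gripper_width: 0.125
grip_force: 39.3
```

Call:
step_arm --rows '[0,0.01,-0.04,0,0,0.02,-0.08,0,0,0.03,-0.12,0,0,0.04,-0.145,0,0,0.04,-0.145,0]'

```text
clock: 6.28
tool_pos: [0.6106, -0.0489, 0.0763]
tool_rot: [180.0, -0.0, -0.2]
ft_force: [0.0, -0.9, -4.3]
gripper_width: 0.121
grip_force: 38.9
```

Call:
step_arm --rows '[-0.03,0.03,0,-0.03,-0.07,0.06,0,-0.06,-0.11,0.09,0,-0.1,-0.15,0.09,0,-0.13,-0.19,0.09,0,-0.17,-0.22,0.09,0,-0.193,-0.22,0.09,0,-0.193]'

```text
clock: 7.15
tool_pos: [0.5773, -0.0621, 0.0761]
tool_rot: [180.0, 0.0, 8.5]
ft_force: [0.1, 0.9, -3.0]
gripper_width: 0.12
grip_force: 39.1
```

```bash
python3 - <<'E'
from h import *
s=manip.sense();print(s["clock"],s["tool_pos"],s["tool_rot"],s["ft_force"],s["gripper_width"])
o=np.array([.5613,.046]);y=np.radians(98.5);ex=np.array([np.cos(y),np.sin(y)]);ey=np.array([-ex[1],ex[0]])
for cam in("top","wrist","scene"):
    c=cap(cam,cam+"3.png")
    for l in ("bar","nose","tail","bay","carrier"):
        for d in manip.tip_of(cam,l)[:2]:
            w=W(c,d["point"]);b=w[:2]-o;print(cam,l,round(d["conf"],2),w.round(4),"bay",(b@ex).round(4),(b@ey).round(4))
a=cv2.imread('pics/top3.png')[140:260,160:380];w=cv2.imread('pics/wrist3.png')[60:384]
a=cv2.resize(a,(550,300),interpolation=2);w=cv2.resize(w,(474,300))
cv2.imwrite('pics/c3.png',np.vstack([a,np.pad(w,((0,0),(0,76),(0,0)))]))
E
```

```text
7.15 [ 0.57727019 -0.06207218  0.07608378] [1.79997373e+02 1.18493542e-02 8.47363096e+00] [ 0.13511924  0.9372662  -2.97575785] 0.12008926400806189
top bar 0.66 [ 0.5745 -0.0578  0.0914] bay -0.1047 0.0023
top nose 0.73 [ 0.572  -0.0375  0.025 ] bay -0.0841 0.0018
top tail 0.71 [ 6.022e-01 -2.213e-01  2.000e-04] bay -0.2704 -0.001
top bay 0.95 [ 0.561   0.049  -0.0009] bay 0.003 -0.0002
top carrier 0.67 [ 0.5881 -0.1292  0.0105] bay -0.1772 -0.0006
wrist bar 0.59 [ 0.5782 -0.0635  0.0899] bay -0.1108 -0.0006
wrist nose 0.63 [ 0.5735 -0.0375  0.0282] bay -0.0844 0.0002
wrist nose 0.24 [ 0.592  -0.1277  0.0201] bay -0.1763 -0.0047
wrist tail 0.63 [ 0.5743 -0.0383  0.0257] bay -0.0853 -0.0004
wrist bay 0.61 [ 0.556   0.0497 -0.0022] bay 0.0045 0.0047
scene bar 0.65 [ 0.569  -0.0602  0.0924] bay -0.1061 0.0081
scene nose 0.73 [ 0.5704 -0.0339  0.0232] bay -0.0804 0.0028
scene tail 0.56 [ 0.5996 -0.2286  0.0018] bay -0.2772 0.0027
scene bay 0.8 [ 0.5644  0.042  -0.0009] bay -0.0044 -0.0024
scene carrier 0.88 [ 0.5885 -0.1317  0.0104] bay -0.1798 -0.0006
```

View pics/c3.png

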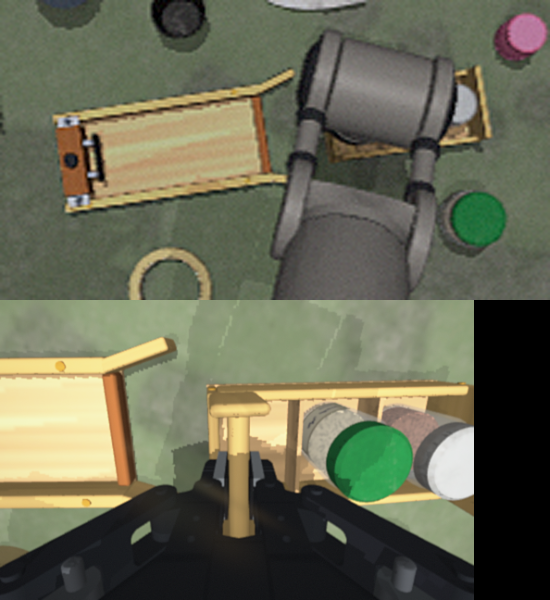

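```bash
python3 - <<'E'
from h import *
o=np.array([.5613,.046]);y=np.radians(98.5);ex=np.array([np.cos(y),np.sin(y)]);ey=np.array([-ex[1],ex[0]])
c=cap("wrist")
def f(n,u,v,z):
    k=512/474; b=ray(c,u*k,(v-300)*324/300+60,z)[:2]-o; print(n,(b@ex).round(4),(b@ey).round(4))
f("rail in",5,373,.03);f("rail in",102,374,.03);f("rail out",5,360,.03);f("rail out",100,360,.03)
f("low rail in",30,497,.03);f("low rail out",30,508,.03);f("low rail out",110,505,.03)
f("side front",280,388,.06);f("side back",460,385,.048)
f("lip in top",104,376,.016);f("lip in",122,484,.016);f("lip out",133,483,.016)
E
```

```text
rail in 0.0624 -0.0521
rail in -0.0088 -0.0513
rail out 0.0601 -0.0614
rail out -0.0087 -0.0613
low rail in 0.0662 0.0506
low rail out 0.0685 0.0611
low rail out -0.0001 0.0582
side front -0.1352 -0.045
side back -0.2581 -0.0453
lip in top -0.0027 -0.0486
lip in -0.0055 0.0462
lip out -0.0154 0.0453
```

Aligned to about 1 mm in the wrist view, with the nose about 25 mm up. I'm dragging it forward along the bay.

Call:
step_arm --rows '[0,-0.05,0,0,0,-0.11,0,0,0,-0.17,0,0,0,-0.23,0,0,0,-0.29,0,0,0,-0.34,0,0,0,-0.38,0,0,0,-0.4,0,0]'

```text
clock: 9.1
tool_pos: [0.5687, -0.0024, 0.076]
tool_rot: [180.0, 0.0, 8.5]
ft_force: [0.5, -1.0, -4.5]
gripper_width: 0.12
grip_force: 39.0
```

Call:
step_arm --rows '[0,-0.04,0,0,0,-0.08,0,0,0,-0.12,0,0,0,-0.16,0,0,0,-0.2,0,0,0,-0.24,0,0,0,-0.28,0,0,0,-0.3,0,0]'

```text
clock: 10.1
tool_pos: [0.5621, 0.0422, 0.076]
tool_rot: [180.0, -0.0, 8.5]
ft_force: [0.2, -0.3, -4.0]
gripper_width: 0.121
grip_force: 39.0
```

```bash
cat > n.py <<'E'
from h import *
import sys
s=manip.sense();print(s["clock"],s["tool_pos"],s["tool_rot"],s["ft_force"].round(1),s["gripper_width"])
o=np.array([.5613,.046]);y=np.radians(98.5);ex=np.array([np.cos(y),np.sin(y)]);ey=np.array([-ex[1],ex[0]])
t=s["tool_pos"][:2]-o;print("tool bay",(t@ex).round(4),(t@ey).round(4))
for cam in("top","wrist","scene"):
    c=cap(cam,cam+sys.argv[1]+".png")
    for l in ("bar","nose","tail"):
        for d in manip.tip_of(cam,l)[:1]:
            w=W(c,d["point"]);b=w[:2]-o;print(cam,l,round(d["conf"],2),"bay",(b@ex).round(4),(b@ey).round(4),"z",w[2].round(4))
E
python3 n.py 4
```

```text
10.1 [0.56206093 0.04220473 0.07603427] [ 1.79997183e+02 -5.15195177e-04  8.48038763e+00] [ 0.2 -0.3 -4. ] 0.12072852415788096
tool bay -0.0039 -0.0002
top bar 0.93 bay 0.0044 0.003 z 0.0882
top nose 0.81 bay 0.0196 0.0002 z 0.0267
top tail 0.76 bay -0.1644 0.0031 z 0.0011
wrist bar 0.95 bay -0.0034 -0.0 z 0.0918
wrist nose 0.69 bay 0.0209 0.0024 z 0.0269
scene bar 0.82 bay -0.0029 0.0067 z 0.0933
scene nose 0.6 bay 0.0235 0.0042 z 0.0214
scene tail 0.75 bay -0.1725 0.0017 z 0.0023
```

Call:
step_arm --rows '[0,-0.06,0,0,0,-0.14,0,0,0,-0.22,0.01,0,0,-0.3,0.02,0,0,-0.38,0.03,0,0,-0.46,0.045,0,0,-0.54,0.06,0,0,-0.6,0.06,0]'

```text
clock: 11.7
tool_pos: [0.5487, 0.1316, 0.067]
tool_rot: [180.0, 0.0, 8.5]
ft_force: [0.6, -4.2, 0.8]
gripper_width: 0.123
grip_force: 39.3
```

```bash
python3 n.py 5
```

```text
11.7 [0.54870635 0.1316389  0.06695936] [1.79991557e+02 2.34768238e-03 8.48970253e+00] [ 0.6 -4.2  0.8] 0.12343200708054
tool bay 0.0866 -0.0002
top bar 0.94 bay 0.0942 0.0056 z 0.0794
top nose 0.67 bay 0.099 -0.001 z 0.0147
top tail 0.91 bay -0.0872 0.001 z 0.0215
wrist bar 0.91 bay 0.0906 -0.0023 z 0.0838
scene bar 0.89 bay 0.0891 0.0053 z 0.0844
scene nose 0.66 bay 0.1006 0.0038 z 0.0104
scene tail 0.68 bay -0.0929 0.0032 z 0.0263
```

Call:
step_arm --rows '[0,-0.06,0,0,0,-0.14,0.01,0,0,-0.22,0.015,0,0,-0.3,0.02,0,0,-0.38,0.025,0,0,-0.45,0.03,0,0,-0.5,0.03,0,0,-0.52,0.03,0]'

```text
clock: 13.3
tool_pos: [0.5372, 0.2084, 0.0624]
tool_rot: [180.0, 0.0, 8.5]
ft_force: [1.0, -1.9, -1.1]
gripper_width: 0.118
grip_force: 39.2
```

```bash
python3 n.py 6
```

```text
13.3 [0.53718994 0.20843909 0.06238907] [1.79997090e+02 1.72922938e-02 8.48868389e+00] [ 1.  -1.9 -1.1] 0.1182657415365863
tool bay 0.1642 -0.0002
top bar 0.59 bay 0.1702 0.0036 z 0.074
top nose 0.77 bay 0.1764 -0.0005 z 0.0078
top tail 0.74 bay -0.0099 0.0008 z 0.0176
wrist bar 0.61 bay 0.1661 0.0002 z 0.081
scene bar 0.69 bay 0.1792 0.0039 z 0.0042
scene nose 0.83 bay 0.1782 0.0043 z 0.0071
scene tail 0.7 bay -0.0201 0.0011 z 0.0202
```

Call:
step_arm --rows '[0,-0.01,0,0,0,-0.02,0,0,0,-0.03,0,0,0,-0.04,0,0,0,-0.05,0,0,0,-0.06,0,0,0,-0.065,0,0,0,-0.065,0,0]'

```text
clock: 14.9
tool_pos: [0.5359, 0.2177, 0.0625]
tool_rot: [-180.0, -0.0, 8.5]
ft_force: [0.4, -0.8, -1.5]
gripper_width: 0.118
grip_force: 39.3
```

```bash
python3 n.py 7
```

```text
14.9 [0.53594471 0.21772469 0.06254856] [-1.79995041e+02 -3.06810336e-03  8.46306075e+00] [ 0.4 -0.8 -1.5] 0.11760344607069642
tool bay 0.1736 -0.0003
top bar 0.74 bay 0.1786 0.0019 z 0.0749
top nose 0.88 bay 0.1855 0.0024 z 0.0043
top tail 0.73 bay -0.002 -0.0005 z 0.0157
wrist bar 0.62 bay 0.1751 -0.0004 z 0.0794
scene bar 0.96 bay 0.172 0.0081 z 0.0796
scene nose 0.58 bay 0.1868 0.0019 z 0.0066
scene tail 0.73 bay -0.0059 0.0021 z 0.017
```

Call:
step_arm --rows '[0,-0.007,0,0,0,-0.014,0,0,0,-0.02,0,0,0,-0.027,0,0,0,-0.027,0,0]'

```text
clock: 16.12
tool_pos: [0.5352, 0.2218, 0.0625]
tool_rot: [-180.0, 0.0, 8.5]
ft_force: [0.0, 0.1, -1.3]
gripper_width: 0.121
grip_force: 40.2
```

```bash
python3 n.py 8
```

```text
16.125 [0.53523367 0.22180822 0.06248303] [-1.79989062e+02  1.19797014e-02  8.46289816e+00] [ 0.   0.1 -1.3] 0.12115636001560517
tool bay 0.1777 -0.0002
top bar 0.63 bay 0.1839 0.0033 z 0.0757
top nose 0.79 bay 0.1962 -0.0026 z 0.008
top tail 0.82 bay 0.0084 -0.0028 z 0.0083
wrist bar 0.75 bay 0.1797 0.0004 z 0.0802
wrist nose 0.59 bay 0.1941 0.0026 z 0.0095
wrist tail 0.73 bay 0.0996 -0.0029 z 0.0122
scene bar 0.61 bay 0.1795 0.0039 z 0.0778
scene tail 0.93 bay -0.0005 -0.0005 z 0.0072
```

The tail has dropped. I'm lowering the nose gently with less grip, then feeling for the pad.

Call:
step_arm --rows '[0,0,0.005,0,0,0,0.01,0,0,0,0.015,0,0,0,0.015,0]' --grip_force 25

```text
clock: 17.23
tool_pos: [0.5355, 0.2218, 0.0604]
tool_rot: [-180.0, -0.0, 8.5]
ft_force: [-0.4, 3.7, 0.2]
gripper_width: 0.119
grip_force: 40.4
```

Call:
step_arm --rows '[0,-0.007,0,0,0,-0.014,0,0,0,-0.02,0,0,0,-0.02,0,0]'

```text
clock: 17.73
tool_pos: [0.535, 0.2241, 0.0603]
tool_rot: [180.0, 0.0, 8.5]
ft_force: [0.5, -4.4, 0.8]
gripper_width: 0.117
grip_force: 40.5
```

```bash
python3 n.py 9
```

```text
17.725 [0.53502396 0.22408402 0.06026796] [1.79961740e+02 3.88965314e-03 8.45771607e+00] [ 0.5 -4.4  0.8] 0.11676651388761537
tool bay 0.18 -0.0003
top bar 0.93 bay 0.1854 0.001 z 0.0744
top nose 0.7 bay 0.1972 -0.0011 z 0.0054
top tail 0.98 bay 0.0099 0.0009 z 0.0069
wrist bar 0.76 bay 0.1802 -0.0015 z 0.0765
wrist nose 0.6 bay 0.1987 -0.0002 z 0.0047
wrist tail 0.73 bay 0.0384 -0.0025 z 0.0148
scene bar 0.74 bay 0.1817 0.0056 z 0.0754
scene nose 0.56 bay 0.1996 0.0034 z 0.0036
scene tail 0.61 bay 0.0003 0.0012 z 0.0101
```

Call:
step_arm --rows '[0,-0.007,0,0,0,-0.013,0,0,0,-0.013,0,0]'

```text
clock: 18.7
tool_pos: [0.5347, 0.2259, 0.0603]
tool_rot: [179.9, 0.0, 8.5]
ft_force: [1.0, -7.4, 2.0]
gripper_width: 0.12
grip_force: 40.5
```

Call:
step_arm --rows '[0,-0.007,0,0,0,-0.013,0,0,0,-0.013,0,0]'

```text
clock: 19.08
tool_pos: [0.5345, 0.2276, 0.0603]
tool_rot: [179.9, 0.0, 8.5]
ft_force: [1.7, -8.1, 1.4]
gripper_width: 0.12
grip_force: 40.6
```

```bash
python3 - <<'E'
from h import *
F=[]
for i in range(4):
    manip.capture("top"); s=manip.sense();F.append(np.linalg.norm(s["ft_force"][:2])); 
print(np.round(F,1),s["tool_pos"],s["ft_force"].round(1))
E
python3 n.py a | grep -E "tool|tail|nose"
```

```text
[7.9 7.8 8.8 7.9] [0.53452919 0.22755505 0.06027233] [ 0.2 -7.9  0.9]
tool bay 0.1835 -0.0004
top nose 0.66 bay 0.202 -0.0015 z 0.0055
top tail 0.79 bay 0.0142 -0.0014 z 0.0075
wrist nose 0.55 bay 0.1991 0.001 z 0.007
scene nose 0.93 bay 0.2027 0.0038 z 0.0045
scene tail 0.75 bay 0.0049 -0.0011 z 0.0074
```

Call:
step_arm --rows '[0,-0.005,0,0,0,-0.01,0,0,0,-0.01,0,0,0,-0.01,0,0]'

```text
clock: 20.38
tool_pos: [0.5343, 0.2289, 0.0603]
tool_rot: [179.9, 0.0, 8.5]
ft_force: [1.1, -8.8, 1.4]
gripper_width: 0.122
grip_force: 40.6
```

```bash
python3 - <<'E'
from h import *
F=[]
for i in range(4):
    manip.capture("top"); s=manip.sense();F.append(np.linalg.norm(s["ft_force"][:2])); 
print(np.round(F,1),s["tool_pos"],s["ft_force"].round(1))
E
```

```text
[9.  9.1 9.  9.6] [0.53431628 0.22886543 0.06024912] [ 1.1 -9.5  2.3]
```

Force slope is 0.85 N/mm, so the carrier is on the pad. The tail still reads about 7 mm, possibly held up by pitch friction in the grip. I'll open briefly to let it settle flat, then press again.

Call:
step_arm --rows '[0,0,0,0,0,0,0,0,0,0,0,0,0,0,0,0]' --fingers -0.3

```text
clock: 21.08
tool_pos: [0.5341, 0.2302, 0.0602]
tool_rot: [-180.0, -0.0, 8.5]
ft_force: [0.9, 0.0, -0.6]
gripper_width: 0.35
grip_force: 0.0
```

```bash
python3 n.py b; python3 - <<'E'
import cv2,numpy as np
a=cv2.imread('pics/scene_b.png') if 0 else cv2.imread('pics/sceneb.png')[170:290,150:310]
w=cv2.imread('pics/wristb.png')
cv2.imwrite('pics/cb.png',np.hstack([cv2.resize(a,(400,300),interpolation=2),cv2.resize(w,(400,300))]))
E
```

```text
21.075 [0.53405855 0.23019033 0.06022484] [-1.79987376e+02 -4.28981769e-04  8.47251218e+00] [ 0.9  0.  -0.6] 0.35044620156842976
tool bay 0.1862 -0.0003
top bar 0.81 bay 0.1844 0.0051 z 0.0731
top nose 0.77 bay 0.1986 0.0001 z 0.0056
top tail 0.94 bay 0.0107 -0.0016 z 0.007
wrist bar 0.97 bay 0.18 0.0001 z 0.0804
wrist nose 0.82 bay 0.1963 -0.0009 z 0.0103
scene bar 0.65 bay 0.1833 0.0052 z 0.0736
scene nose 0.74 bay -0.0053 -0.0035 z -0.0006
scene tail 0.58 bay 0.0017 0.0006 z 0.008
```

View pics/cb.png

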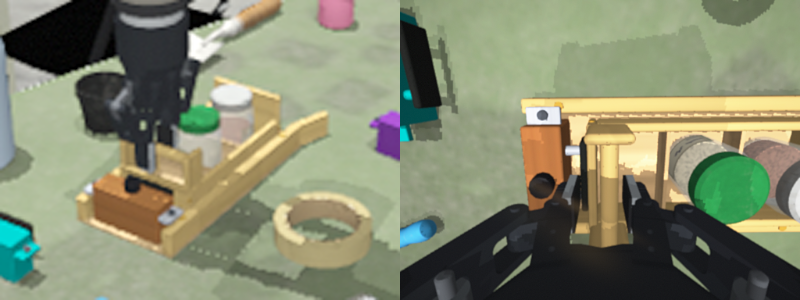

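Call:
step_arm --rows '[0,0.01,0.008,0,0,0.01,0.008,0,0,0.01,0.008,0,0,0.01,0.008,0,0,0.01,0.008,0,0,0.01,0.008,0]' --fingers -1 --grip_force 25

```text
clock: 22.42
tool_pos: [0.5348, 0.2269, 0.0594]
tool_rot: [179.9, -0.0, 8.5]
ft_force: [-0.6, -6.9, 4.2]
gripper_width: 0.125
grip_force: 24.4
```

Call:
step_arm --rows '[0,-0.005,0,0,0,-0.01,0,0,0,-0.013,0,0,0,-0.013,0,0]'

```text
clock: 22.92
tool_pos: [0.5347, 0.2278, 0.0594]
tool_rot: [179.8, 0.0, 8.5]
ft_force: [1.5, -10.8, 4.4]
gripper_width: 0.129
grip_force: 24.6
```

```bash
cat > f.py <<'E'
from h import *
F=[];P=[]
for i in range(6):
    manip.capture("top"); s=manip.sense();F.append(np.linalg.norm(s["ft_force"][:2])*np.sign(-s["ft_force"][1]));P.append(s["tool_pos"]) 
o=np.array([.5613,.046]);y=np.radians(98.5)
P=np.mean(P,0);print(np.round(F,1),np.mean(F).round(2),"bay x",((P[:2]-o)@[np.cos(y),np.sin(y)]).round(4),P.round(4),s["ft_force"].round(1))
E
python3 f.py
```

```text
[10.4 11.8 11.7 10.9 11.5 10.7] 11.16 bay x 0.1837 [0.5347 0.2278 0.0594] [  0.7 -10.7   3.3]
```

Call:
step_arm --rows '[0,0.004,-0.004,0,0,0.007,-0.007,0,0,0.007,-0.007,0]'

```text
clock: 23.6
tool_pos: [0.5346, 0.2277, 0.0595]
tool_rot: [179.9, 0.0, 8.5]
ft_force: [3.1, -6.4, -3.9]
gripper_width: 0.132
grip_force: 24.5
```

```bash
python3 f.py
```

```text
[7.5 6.4 6.7 7.3 6.7 5.9] 6.75 bay x 0.1837 [0.5346 0.2277 0.0595] [ 2.7 -5.3 -4. ]
```

Call:
step_arm --rows '[0,0.004,0,0,0,0.007,0,0,0,0.007,0,0]'

```text
clock: 24.28
tool_pos: [0.5344, 0.2277, 0.0597]
tool_rot: [179.9, 0.0, 8.5]
ft_force: [4.3, -4.2, -5.9]
gripper_width: 0.129
grip_force: 24.3
```

```bash
python3 f.py
```

```text
[6.  5.4 5.9 5.7 5.7 6.3] 5.83 bay x 0.1836 [0.5344 0.2277 0.0597] [ 3.6 -5.1 -6.5]
```

Call:
step_arm --rows '[0,0.004,0.003,0,0,0.007,0.003,0,0,0.007,0.003,0]'

```text
clock: 24.95
tool_pos: [0.5345, 0.2272, 0.0596]
tool_rot: [180.0, 0.0, 8.5]
ft_force: [2.2, -3.0, -4.3]
gripper_width: 0.129
grip_force: 24.5
```

```bash
python3 f.py
```

```text
[4.9 4.4 4.2 4.6 3.2 4.1] 4.23 bay x 0.1831 [0.5345 0.2272 0.0596] [ 2.8 -3.  -5. ]
```

Call:
step_arm --rows '[0,0.004,0,0,0,0.007,0,0,0,0.007,0,0]'

```text
clock: 25.62
tool_pos: [0.5346, 0.2263, 0.0596]
tool_rot: [-180.0, 0.0, 8.5]
ft_force: [2.3, -1.5, -4.2]
gripper_width: 0.129
grip_force: 24.4
```

```bash
python3 f.py
```

```text
[2.8 3.3 3.  2.6 2.6 2.9] 2.89 bay x 0.1822 [0.5346 0.2262 0.0596] [ 2.1 -1.9 -4.6]
```

```bash
python3 - <<'E'
from h import *
from scipy.spatial.transform import Rotation as R
c=dict(origin=[0.6679205,-0.05914882,0.37409241],attitude=[1.64753956e+02,3.09725442e-02,-9.00173480e+01],camera_matrix=manip.capture("wrist")["camera_matrix"])
o=np.array([.5613,.046]);y=np.radians(98.5);ex=np.array([np.cos(y),np.sin(y)]);ey=np.array([-ex[1],ex[0]])
def A(n,u,v,z):
    b=ray(c,u/3,v/3+115,z)[:2]+[0.003,.0046]-o;print(n,(b@ex).round(4),(b@ey).round(4))
A("pad far end",92,257,.044);A("pad near end",134,376,.044);A("pad mid",113,317,.044)
A("pad back",50,270,.044);A("pad back",90,395,.044);A("lip",525,142,.016);A("lip",567,338,.016)
im=cv2.imread('pics/w1.png')
# intensity along the pad/floor boundary rows, subpixel
for v in (205,213,221,229,235): print(v,im[v,22:50].sum(1))
E
```

```text
pad far end 0.1816 -0.0346
pad near end 0.1831 0.02
pad mid 0.1824 -0.0076
pad back 0.2011 -0.0318
pad back 0.2054 0.0259
lip 0.0002 -0.052
lip 0.0017 0.041
205 [ 37  26  42  46  44  45  37  37  25 113 303 483 537 538 522 472 439 437
 428 402 373 412 538 606 627 634 634 637]
213 [ 43  46  40  42  32  40  40  38  40  43  38  36 142 401 645 678 674 669
 667 669 657 565 468 424 465 585 644 658]
221 [102  79  48  46  41  40  50  39  45  45  45  36  32  45  30 101 339 597
 663 662 656 656 659 645 547 437 402 443]
229 [121 120 118 103  82  60  42  41  42  38  44  38  38  44  50  38  36  29
  64 275 512 603 607 597 584 588 567 473]
235 [146 204 242 173 108 104  97  60  46  35  39  46  44  47  35  38  39  46
  45  34  41 119 282 427 456 492 580 600]
```

The pad's free face comes out near 0.200 m in the bay, and the push/back-off hysteresis shows high floor friction (about 4 N). The pad is therefore only about 2–3 mm in, so I'm pressing about 4 mm further in small steps.

Call:
step_arm --rows '[0,-0.007,0.002,0,0,-0.014,0.003,0,0,-0.02,0.003,0,0,-0.025,0.003,0,0,-0.025,0.003,0]'

```text
clock: 26.6
tool_pos: [0.5342, 0.229, 0.0595]
tool_rot: [179.9, 0.0, 8.5]
ft_force: [1.9, -5.7, -1.0]
gripper_width: 0.132
grip_force: 24.7
```

```bash
python3 f.py
```

```text
[5.7 6.7 6.2 6.5 6.2 6.3] 6.27 bay x 0.185 [0.5342 0.229  0.0595] [ 1.6 -6.1 -2.5]
```

Call:
step_arm --rows '[0,-0.004,0,0,0,-0.008,0,0,0,-0.012,0,0,0,-0.012,0,0]'

```text
clock: 27.4
tool_pos: [0.534, 0.2305, 0.0595]
tool_rot: [179.9, 0.0, 8.5]
ft_force: [1.5, -8.1, -0.9]
gripper_width: 0.126
grip_force: 24.8
```

```bash
python3 f.py
```

```text
[7.7 8.2 7.3 8.  7.7 8.1] 7.84 bay x 0.1865 [0.534  0.2305 0.0595] [ 1.6 -8.  -1.6]
```

F bounds the pad force, so taking it to about 9.7 N puts the push at 4.3–7.8 mm whatever the friction. One more small step.

Call:
step_arm --rows '[0,-0.004,0,0,0,-0.008,0,0,0,-0.013,0,0,0,-0.013,0,0]'

```text
clock: 28.2
tool_pos: [0.5337, 0.2321, 0.0595]
tool_rot: [179.9, 0.0, 8.5]
ft_force: [1.1, -9.0, -0.6]
gripper_width: 0.128
grip_force: 24.8
```

```bash
python3 f.py; python3 n.py c
```

```text
[9.9 9.4 9.8 9.1 8.5 9.5] 9.38 bay x 0.1881 [0.5337 0.2321 0.0595] [ 2.3 -9.3 -1.1]
28.5 [0.53374403 0.23211359 0.05949137] [1.79870592e+02 2.33343772e-02 8.46720644e+00] [ 2.3 -9.3 -1.1] 0.1289355750455965
tool bay 0.1881 -0.0003
top bar 0.67 bay 0.193 0.0066 z 0.0726
top nose 0.94 bay 0.2059 -0.001 z 0.0081
top tail 0.95 bay 0.0197 0.0015 z 0.0058
wrist bar 0.83 bay 0.1869 -0.0007 z 0.0769
wrist nose 0.76 bay 0.2023 0.0015 z 0.0071
scene bar 0.55 bay 0.1873 0.0039 z 0.0761
scene nose 0.84 bay 0.2084 0.0 z 0.0039
scene tail 0.89 bay 0.011 0.0011 z 0.0075
```

Call:
step_arm --rows '[0,0.007,0,0,0,0.013,0,0,0,0.013,0,0]'

```text
clock: 29.48
tool_pos: [0.534, 0.2306, 0.0595]
tool_rot: [179.9, 0.0, 8.5]
ft_force: [1.5, -7.4, -2.0]
gripper_width: 0.129
grip_force: 24.8
```

```bash
python3 f.py
```

```text
[7.9 7.4 7.2 7.2 8.  7.4] 7.53 bay x 0.1866 [0.534  0.2305 0.0595] [ 1.7 -7.2 -1.1]
```

Call:
step_arm --rows '[0,0.007,0,0,0,0.013,0,0,0,0.013,0,0]'

```text
clock: 30.15
tool_pos: [0.5342, 0.229, 0.0595]
tool_rot: [179.9, 0.0, 8.5]
ft_force: [1.0, -5.7, -1.9]
gripper_width: 0.128
grip_force: 24.8
```

```bash
python3 f.py
```

```text
[6.9 5.6 5.5 7.  5.9 6. ] 6.17 bay x 0.185 [0.5342 0.229  0.0595] [ 1.2 -5.8 -2.1]
```

```bash
python3 n.py d; python3 - <<'E'
import cv2,numpy as np
# shift of the carrier region between the two pushes, top+scene views
for cam in("top","scene"):
    g=[cv2.cvtColor(cv2.imread(f'pics/{cam}{k}.png'),cv2.COLOR_BGR2GRAY).astype(np.float32) for k in("b","c","d")]
    box=dict(top=(160,212,255,285),scene=(175,215,255,300))[cam]
    for n,(a,b) in dict(b_c=(0,1),c_d=(1,2)).items():
        r0,r1,c0,c1=box
        print(cam,n,cv2.phaseCorrelate(g[a][r0:r1,c0:c1],g[b][r0:r1,c0:c1],cv2.createHanningWindow((c1-c0,r1-r0),cv2.CV_32F)))
E
```

```text
30.45 [0.53423202 0.22901638 0.05950878] [1.79935184e+02 6.47089871e-03 8.46144307e+00] [ 1.2 -5.8 -2.1] 0.12484263279627944
tool bay 0.185 -0.0003
top bar 0.89 bay 0.1899 0.0056 z 0.0731
top nose 0.76 bay 0.2033 -0.0002 z 0.0046
top tail 0.65 bay 0.0141 0.0013 z 0.007
wrist nose 0.67 bay 0.1998 0.0033 z 0.009
scene bar 0.96 bay 0.1854 0.0089 z 0.0761
scene nose 0.67 bay 0.2038 0.005 z 0.0029
scene tail 0.94 bay 0.0096 -0.0021 z 0.0069
top b_c ((-0.1449719333782422, 0.05664279623930213), 0.9467558825457537)
top c_d ((0.18377430355128688, -0.04719575971484957), 0.9658620918238604)
scene b_c ((0.4304171110103603, -0.02530919583351121), 0.9839015905062357)
scene c_d ((0.6574418581259565, 0.2513665437511783), 0.2831116897530026)
```

The pad responds reversibly (9.4 N at the deepest point, about 5–7 mm in), and the carrier follows the tool. I'm letting go and rising.

Call:
step_arm --rows '[0,0,0,0,0,0,0,0,0,0,0,0,0,0,0,0]' --fingers -0.2

```text
clock: 31.55
tool_pos: [0.5341, 0.23, 0.0593]
tool_rot: [-180.0, -0.0, 8.5]
ft_force: [-0.0, -0.1, 0.5]
gripper_width: 0.401
grip_force: 0.0
```

Call:
step_arm --rows '[0,0,-0.05,0,0,0,-0.12,0,0,0,-0.25,0,0,0,-0.5,0,0,0,-0.8,0,0,0,-1,0,0,0,-1,0]'

```text
clock: 32.42
tool_pos: [0.5355, 0.2301, 0.2128]
tool_rot: [-180.0, -0.4, 8.5]
ft_force: [0.4, -0.3, -0.1]
gripper_width: 0.398
grip_force: 0.0
```

```bash
python3 n.py e; python3 - <<'E'
import cv2,numpy as np
a=cv2.imread('pics/scenee.png')[150:300,140:340]
w=cv2.imread('pics/wriste.png')
cv2.imwrite('pics/ce.png',np.hstack([cv2.resize(a,(400,300),interpolation=2),cv2.resize(w,(400,300))]))
E
```

```text
32.425 [0.53548676 0.23013954 0.21280667] [-179.9557182    -0.37833587    8.46379   ] [ 0.4 -0.3 -0.1] 0.398016924509905
tool bay 0.1859 -0.0017
top bar 0.63 bay 0.1894 0.0056 z 0.0725
top nose 0.96 bay 0.1986 -0.0 z 0.0063
top tail 0.87 bay 0.0094 -0.0007 z 0.0052
wrist bar 0.6 bay 0.1808 0.0021 z 0.0746
wrist nose 0.83 bay 0.1959 0.0011 z 0.0054
wrist tail 0.77 bay 0.0023 -0.0007 z 0.0082
scene bar 0.7 bay 0.1816 0.0043 z 0.0734
scene nose 0.74 bay 0.2025 0.0048 z 0.0027
scene tail 0.56 bay 0.0036 -0.0026 z 0.0081
```

View pics/ce.png

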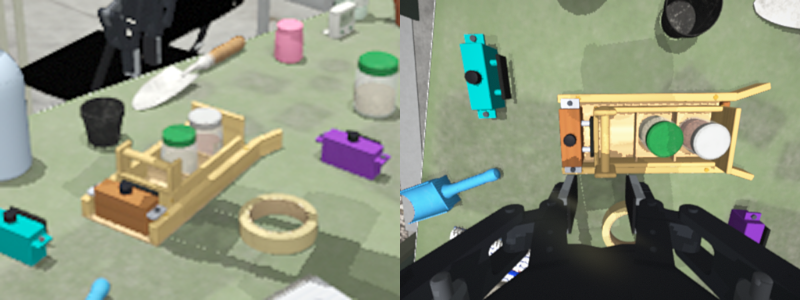

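```bash
python3 - <<'E'
from h import *
o=np.array([.5613,.046]);y=np.radians(98.5);ex=np.array([np.cos(y),np.sin(y)])
from collections import defaultdict
D=defaultdict(list)
for i in range(6):
  for cam in("top","scene","wrist"):
    c=cap(cam)
    for l in("nose","tail","bay","carrier","jar_back","bar"):
        for d in manip.tip_of(cam,l)[:1]:
            if d["conf"]>.5: w=W(c,d["point"]);D[cam,l].append([(w[:2]-o)@ex,w[2]])
for k,v in D.items(): print(k,len(v),np.median(v,0).round(4),np.std(v,0).round(4))
E
```

```text
('top', 'nose') 6 [0.1978 0.006 ] [0.0012 0.0025]
('top', 'tail') 6 [0.0096 0.0073] [0.0019 0.0017]
('top', 'bay') 6 [0.0031 0.0013] [0.0157 0.0031]
('top', 'carrier') 5 [0.1034 0.0028] [0.0379 0.0026]
('top', 'jar_back') 6 [0.0421 0.0048] [0.0355 0.0027]
('top', 'bar') 5 [0.1842 0.0735] [0.0434 0.0284]
('scene', 'nose') 6 [0.1989 0.0033] [0.0368 0.0031]
('scene', 'bay') 6 [-0.0042 -0.0022] [0.0009 0.0012]
('scene', 'carrier') 6 [0.1021 0.0053] [0.001  0.0013]
('scene', 'bar') 6 [0.1811 0.0776] [0.0013 0.0018]
('wrist', 'nose') 6 [0.1979 0.0075] [0.0012 0.002 ]
('wrist', 'tail') 5 [0.0063 0.0068] [0.0014 0.0006]
('wrist', 'jar_back') 5 [0.0398 0.0134] [0.0009 0.0013]
('wrist', 'bar') 6 [0.1804 0.0776] [0.001  0.0005]
('scene', 'tail') 5 [0.0033 0.0079] [0.0013 0.0017]
('scene', 'jar_back') 5 [0.039  0.0129] [0.0006 0.0008]
```

Relative to the bay seen by the same camera, the tail sits 6–7 mm behind the lip. The carrier reads flat within the networks' error, the jars stand upright and the gripper is clear, so I'm handing in.

```bash
python3 -c "
from station import manip
print(manip.finish_job())"
```

```text
the job is handed in; nothing more can be done
None
```

I handed the job in at about 33 s of the 72 s allowed, and no verdict came back: by my measurements the carrier lies flat in the bay with its tail 6–7 mm behind the lip. Both jars are upright, the gripper is clear, and the pad was pressed about 5–7 mm in before I let go, a depth worked out from the forces rather than measured.

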